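# Load the weld jig from the cut rack in order

### The job

Move the four steel stubs from the wooden cut rack to the four pads of the weld jig, keeping the order of the row: the stub that stands nearest the rack's upright end plate goes on the pad next to the jig's stop block, the one after it on the next pad, and so on, with the stub farthest from the end plate on the pad farthest from the stop. Stand each one upright in the middle of its pad, and let go of it.

Things in the scene. Friction and masses are not known exactly. Their poses are not given: they have to be found in the camera images.
- round_mid (a point): round steel tube stub, 40 mm outside diameter, 4 mm wall, 75 mm tall, about 0.27 kg; loose, standing upright on its rubber disc on the cut rack at the start, underside 30 mm above the bench. The point is the stub's centre, half-way up; z along its length (up).
- square_mid (a point): square steel tube stub, 38 x 38 mm, 4 mm wall, 70 mm tall, about 0.3 kg; loose, standing upright on its rubber disc on the cut rack at the start, underside 30 mm above the bench. The point is the stub's centre, half-way up; z along its length (up), x and y square to its flat faces.
- hex_mid (a point): solid hexagonal steel bar stub, 30 mm across flats (35 mm across corners along its y), 60 mm tall, about 0.36 kg; loose, standing upright on its rubber disc on the cut rack at the start, underside 30 mm above the bench. The point is the stub's centre, half-way up; z along its length (up); its x axis is square to one pair of flats.
- rect_mid (a point): rectangular steel tube stub, 26 mm (its x) by 50 mm (its y), 4 mm wall, 80 mm tall, about 0.34 kg; loose, standing upright on its rubber disc on the cut rack at the start, underside 30 mm above the bench. The point is the stub's centre, half-way up; z along its length (up).
- seat_round: round black rubber disc, 64 mm across, 5 mm thick, fixed on the cut rack; the round tube stub stands on its middle at the start. Origin at the centre of its underside, 25 mm above the bench; axes as that stub's at the start. The rack is a fixed wooden rail 66 x 450 mm, 25 mm high, along world y within 0.12 rad; the four discs lie along it 85 mm apart.
- seat_square: round black rubber disc, 64 mm across, 5 mm thick, fixed on the cut rack; the square tube stub stands on its middle at the start. Origin at the centre of its underside, 25 mm above the bench; axes as that stub's at the start. The rack's upright end plate (70 mm high, 12 mm thick) is always at its +y end, 86 mm beyond the last disc's centre: largest y = nearest the plate.
- seat_hex: round black rubber disc, 64 mm across, 5 mm thick, fixed on the cut rack; the hexagonal stub stands on its middle at the start. Origin at the centre of its underside, 25 mm above the bench; axes as that stub's at the start. Rack and jig lie one behind the other seen from the robot (about 0.46 and 0.645 m ahead of it); either may be the nearer one.
- seat_rect: round black rubber disc, 64 mm across, 5 mm thick, fixed on the cut rack; the rectangular tube stub stands on its middle at the start. Origin at the centre of its underside, 25 mm above the bench; axes as that stub's at the start. Bystanders: a brass nut (12 mm high) on the rail's -y end, and a spanner (8 mm high) on the bench between rack and jig.
- jig: fixed weld jig: blue painted bar 66 mm (x) by 450 mm (y), 20 mm high, with four raised aluminium pads 60 x 60 mm, their tops 28 mm above the bench. Origin at the centre of the bar's underside, z up, y along the row (within 0.12 rad of world y). Pad centres on the centre line at y = +127.5, +42.5, -42.5 and -127.5 mm.
- stop: bare steel stop block 60 mm (x) by 22 mm (y), 45 mm high, with two bolt heads on top (4 mm), fixed on the jig's bar at y = +200 or -200 mm in the jig's frame (either may be drawn), 72.5 mm from the nearest pad's centre; the other end has only a low bolt head. Origin at the centre of its underside, 20 mm above the bench, axes as the jig's.
Mind the look-alikes: they are no part of the job. Leave any blue or yellow look-alike of the part that bears hex_mid alone.

How it is judged:
By the outcome, as a careful person would: the job done as asked, in the order asked, and still so for the second after the job is handed in, with the robot touching nothing.
It also fails if it takes over 99 s, if anything falls off the work surface, if the arm or the gripper's body presses on something with over 40 N, if the wrist force passes 120 N, or if a joint passes its speed limit or range.

### The arm

A 6-joint arm with a two-finger parallel gripper is mounted at the origin on the work surface. World frame = base frame: x ahead of the robot, y to its left, z up, the work surface at z = 0. Lengths are in m, angles in rad, forces in N, time in s.
With the tool pointing down it reaches from about 0.35 to 0.725 m from the base axis. Payload 6 kg.
Tool frame: the origin (TCP) lies at the very end of the fingers, on their centre line; the grasp point (between the pads) lies 19 mm behind it; z points along the fingers, y is the line along which they close (so a half turn about z gives the same grasp; the last joint's range is limited). The gripper opens to 85 mm and grips with 20 to 120 N. Pads are 22 mm wide; open, the fingers measure 114 mm over their backs; the gripper's body (76 mm by 85 mm) begins 54 mm behind the grasp point. The pads swing forward as they close: fully open they stand 13 mm farther back than shut.
Start: joints at [-0.969, 0.04, 0.085, 0, -1.615, -0.334], TCP at [0.159, -0.579, 0.231] pointing down, gripper open.
Joint ranges: [-2.56, 2.56], [-1.29, 2.01], [-1.08, 1.49], [-3.29, 1.98], [-2.81, -0.18], [-2.99, 2.99]. Speed limits (rad/s): [2.57, 2.57, 3.01, 3.14, 3.14, 3.14].

### API

Orientations are given as a unit quaternion [w, x, y, z].
In Python, from station import telemetry, optics, order gives the robot as it stands.
- The arm moves only by the shell command python3 -m inch 'ROWS' [FORCE]. ROWS is JSON, a list that holds one entry, the list of rows, each a list of 5 numbers: the shift along the tool's x, y, z in mm, then the turn about the tool's z in rad, then the opening, from 0 (shut) to 1 (fully open). A call has 1 to 12 rows; each row is the pose to reach, as a shift and turn from the pose commanded when the call began, along the tool's axes at that moment; what a row does not reach only later rows make up. A row lasts 1/10 s, in which the tool goes at most 50 mm and 8.59 degrees, less where a joint would pass 70% of its speed; a pose out of reach is approached as far as the arm can. A call with a gripper value outside its range is refused whole. The fingers move at their own pace and stop on an object; FORCE is the grip in N (left out, the last holds). Time passes only in rows, so rows that repeat a pose let the fingers close. It gives the time, the measured TCP pose, the force, the opening and the grip force at its end, in the units of the state.
- telemetry.sense(): the state, without advancing time (a new reading comes with each control period).
- optics.grab_frame(name): name is "scene" or "top"; returns the picture (400x640x3 uint8, blue, green, red); there is no depth.
- optics.camera_model(name): a dict with "K" (3x3 intrinsics, pixels), "rvec" (rotation vector, rad) and "tvec" (3), from world to camera coordinates, as OpenCV has them. Camera axes: x right, y down, z forward; pixel columns grow to the right and rows downward; lengths in m; the calibration is good to about 2 mm. A picture is of the moment at which its call begins. camera_model takes no time and is no camera call.
- order.job_done(): hands the job in; it is judged then, once.
The state is a dict: "clock": time; "qpos": joint angles; "joint_vel": joint speeds; "joint_torque": joint torques, N m; "ee_pos": TCP position; "tcp_rot": TCP orientation; "wrist_force": force on the tool from outside, world axes, zero at the start; "ft_torque": the same for the moment, N m; "finger_gap": finger opening in m; "finger_force": force on a finger pad.
Only numpy, scipy, OpenCV 4.12 (cv2) and the standard library are available. Lean on these libraries where they do the work, as an engineer would, in place of code of your own. Each camera call takes 0.05 s, during which the arm holds its last target. There are 200 camera calls.

## Working session

There is one attempt and no reset: what is moved stays moved. The work goes in short steps, Python scripts to look and compute and a shell command to move; the robot and the scene stay as the last step left them, time stands still between calls to the robot, and variables do not carry over. Pictures are saved under pics/ and viewed, at most 14 in all, crops included, and the job is handed in when it is done.

```bash
ls; mkdir -p pics
python3 - <<'E'
from station import telemetry, optics
import cv2
for n in("scene","top"):
    cv2.imwrite(f"pics/{n}0.png",optics.grab_frame(n)); m=optics.camera_model(n); print(n,m)
s=telemetry.sense();print(s)
E
```

```text
pics
scene {'K': array([[402.5633079 ,   0.        , 315.90352927],
       [  0.        , 402.5633079 , 191.76362877],
       [  0.        ,   0.        ,   1.        ]]), 'rvec': array([ 1.29674681,  2.41750872, -0.80191146]), 'tvec': array([ 0.27269241, -0.29166324,  1.054794  ])}
top {'K': array([[418.68065235,   0.        , 323.71160464],
       [  0.        , 418.68065235, 202.15600928],
       [  0.        ,   0.        ,   1.        ]]), 'rvec': array([ 2.22682092, -2.17560857,  0.06991446]), 'tvec': array([-0.03210598,  0.50417696,  0.77555427])}
{'clock': 0.1, 'qpos': array([-9.69303828e-01,  4.07736204e-02,  8.38979428e-02, -4.00818726e-04,
       -1.61550515e+00, -3.33686240e-01]), 'joint_vel': array([ 0.00015748,  0.00015925,  0.00270661,  0.00170145,  0.00134578,
       -0.00049845]), 'joint_torque': array([-5.41666392e-03, -3.69347370e+01,  3.48278224e+01,  6.95178643e+00,
       -4.62882395e-03, -8.11018367e-06]), 'ee_pos': array([ 0.15874967, -0.57830745,  0.23036079]), 'tcp_rot': array([-1.78371111e-04, -1.33512015e-01,  9.91046858e-01,  7.97452713e-04]), 'wrist_force': array([-0.04766404,  0.3195289 ,  0.44500218]), 'ft_torque': array([ 0.00753964, -0.03221652, -0.02887898]), 'finger_force': 0.0, 'finger_gap': 0.08526054462880626}
```

View pics/top0.png

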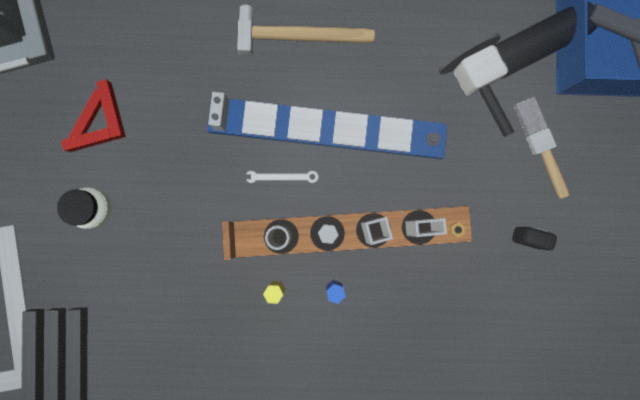

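View pics/scene0.png

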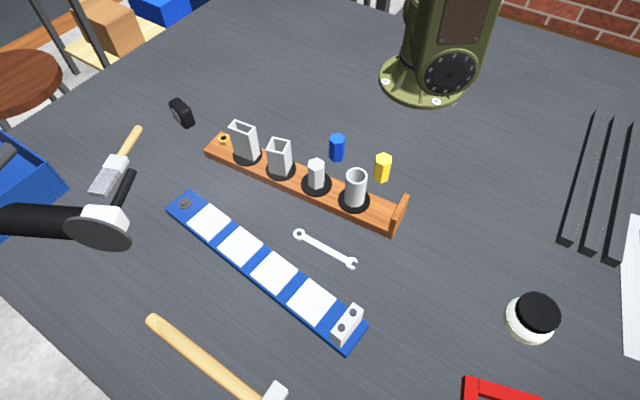

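The candidates are the round tube at (280,236), the hex bar at (328,234), the square tube at (376,231) and the rect tube at (425,228). The look-alikes are a yellow hex at (273,294) and a blue hex at (336,293). The end plate (232,240) and the stop (217,108) are both at the +y side, on the left. I'll check this in a close crop and measure the pads.

```bash
cat > h.py <<'E'
import numpy as np, cv2
from station import telemetry, optics
def back(px,z,n="top"):
    m=optics.camera_model(n);R=cv2.Rodrigues(m["rvec"])[0];t=m["tvec"]
    p=cv2.undistortPoints(np.float64(px).reshape(-1,1,2),m["K"],None).reshape(-1,2)
    d=np.c_[p,np.ones(len(p))]@R; c=-R.T@t
    return (c+d*((z-c[2])/d[:,2])[:,None])[:,:2]
def proj(P,n="top"):
    m=optics.camera_model(n);return cv2.projectPoints(np.float64(P).reshape(-1,1,3),m["rvec"],m["tvec"],m["K"],None)[0].reshape(-1,2)
E
python3 - <<'E'
from h import *
im=cv2.imread("pics/top0.png")
cv2.imwrite("pics/crop1.png",cv2.resize(im[85:265,215:480],None,fx=3,fy=3,interpolation=cv2.INTER_CUBIC))
g=cv2.cvtColor(im,cv2.COLOR_BGR2HSV)
m=((g[...,1]<60)&(g[...,2]>150)).astype(np.uint8)
m[:, :205]=0;m[:,475:]=0;m[:85]=0;m[262:]=0
n,l,st,c=cv2.connectedComponentsWithStats(m,connectivity=4)
for i in range(1,n):
    if st[i,4]>60: print(st[i],c[i].round(1),back(c[i],.028).round(4))
# discs+orange rack edges
w=((g[...,0]<22)&(g[...,1]>80)&(g[...,2]>50)).astype(np.uint8);w[:195]=0;w[270:]=0
cn=max(cv2.findContours(cv2.morphologyEx(w,cv2.MORPH_CLOSE,np.ones((9,9))),0,2)[0],key=cv2.contourArea)
b=cv2.boxPoints(cv2.minAreaRect(cn));print(b,back(b,.025).round(4))
E
```

```text
[461  85  14   9  79] [467.3  87.6] [[ 0.7263 -0.2856]]
[208  92  16  34 316] [215.6 108.6] [[0.6738 0.1852]]
[ 242  101   36   36 1075] [259.5 118.2] [[0.6578 0.103 ]]
[ 287  106   36   36 1070] [304.8 123.4] [[0.6503 0.0185]]
[ 333  111   35   36 1070] [350.  128.5] [[ 0.6428 -0.0661]]
[ 378  116   35   36 1075] [395.  133.6] [[ 0.6354 -0.1504]]
[247 171  71  12 473] [281.7 176.5] [[0.5498 0.0587]]
[363 217  30  27 273] [378.5 229.9] [[ 0.4553 -0.1224]]
[414 218  33  19 250] [431.8 226.8] [[ 0.4631 -0.221 ]]
[318 225  20  18 266] [327.6 233.7] [[ 0.446  -0.0287]]
[265 226  24  24 135] [276.7 237.4] [[0.4371 0.0646]]
[[221.20976 222.02998]
 [468.651   203.54893]
 [471.44012 240.89247]
 [223.9989  259.37354]] [[ 0.463   0.168 ]
 [ 0.5079 -0.2903]
 [ 0.4387 -0.2958]
 [ 0.3947  0.1605]]
```

View pics/crop1.png

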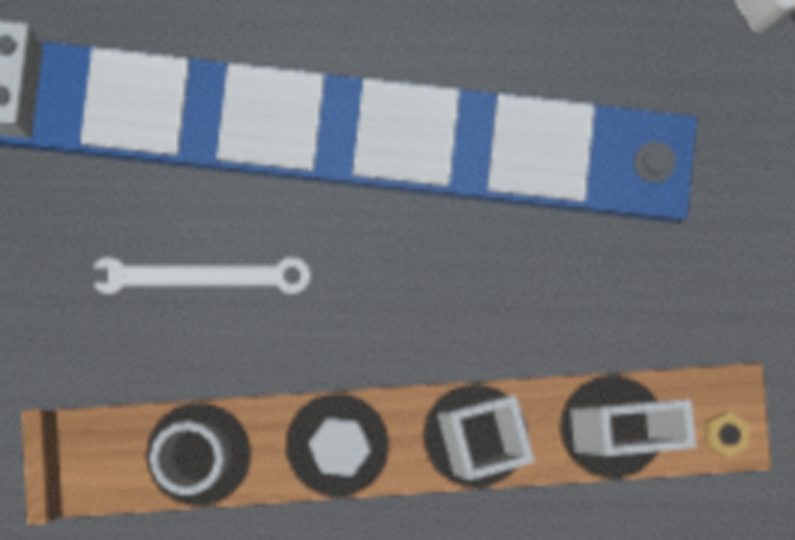

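```bash
cat > fit.py <<'E'
from h import *
from scipy.optimize import minimize
S=8
def poly(kind):
    if kind=="round": a=np.arange(40)*2*np.pi/40; return .02*np.c_[np.cos(a),np.sin(a)],.075
    if kind=="hex": a=np.pi/2+np.arange(6)*np.pi/3; return .01732*np.c_[np.cos(a),np.sin(a)],.060
    x,y,h=dict(square=(.019,.019,.07),rect=(.013,.025,.08))[kind]
    return np.array([[x,y],[-x,y],[-x,-y],[x,-y]]),h
def fit(im,kind,guess,z0,box,yaws,thr=75):
    g=cv2.cvtColor(im,cv2.COLOR_BGR2HSV); x0,y0,x1,y1=box
    big=cv2.resize(g[y0:y1,x0:x1],None,fx=S,fy=S,interpolation=cv2.INTER_LINEAR)
    m=((big[...,1]<70)&(big[...,2]>thr)).astype(np.uint8)
    c=max(cv2.findContours(m,0,2)[0],key=cv2.contourArea)
    M=cv2.fillConvexPoly(np.zeros_like(m),cv2.convexHull(c),1); P,h=poly(kind)
    def cost(v):
        a=v[2]*5;Q=P@np.array([[np.cos(a),np.sin(a)],[-np.sin(a),np.cos(a)]])+v[:2]
        q=proj(np.r_[np.c_[Q,np.full(len(Q),z0)],np.c_[Q,np.full(len(Q),z0+h)]])
        q=(q-[x0,y0]+.5)*S-.5
        H=cv2.fillConvexPoly(np.zeros_like(M),np.int32(cv2.convexHull(np.float32(q))*16).round().astype(np.int32),1,shift=4)
        return 1-(H&M).sum()/(H|M).sum()
    best=min((minimize(cost,[*guess,y/5],method="Nelder-Mead",options=dict(initial_simplex=[[*guess,y/5],[guess[0]+.006,guess[1],y/5],[guess[0],guess[1]+.006,y/5],[guess[0],guess[1],y/5+.04]],xatol=1e-5,fatol=1e-5)) for y in yaws),key=lambda r:r.fun)
    return best.x*[1,1,5],1-best.fun
E
python3 - <<'E'
from fit import *
im=cv2.imread("pics/top0.png")
o=lambda x,y:((x+.5)/3-.5+215,(y+.5)/3-.5+85)
disc=back([o(199,454),o(337,445),o(476,435),o(613,427)],.030)
print(disc.round(4),np.linalg.norm(np.diff(disc,axis=0),axis=1))
for k,d,box in zip(("round","hex","square","rect"),disc,[(260,215,302,258),(306,213,350,252),(354,210,398,250),(398,205,448,245)]):
    print(k,fit(im,k,d,.03,box,[0] if k=="round" else [-.6,-.3,0,.3,.6]))
s=telemetry.sense();print(s["clock"])
E
```

```text
[[ 0.44    0.0567]
 [ 0.4474 -0.0275]
 [ 0.4554 -0.1126]
 [ 0.4622 -0.1968]] [0.08452387 0.08548179 0.08447083]
round (array([0.42718742, 0.06122604, 0.36954441]), np.float64(0.45510487659630783))
hex (array([ 0.43503524, -0.0482578 ,  0.38393305]), np.float64(0.19873341997235805))
square (array([ 0.44948517, -0.11967521,  0.55088427]), np.float64(0.3815290420459472))
rect (array([ 0.47192952, -0.20469048,  1.19849603]), np.float64(0.492817968137895))
0.1
```

Run:
```python
from fit import *
im=cv2.imread("pics/top0.png")
disc=[(.44,.0567),(.4474,-.0275),(.4554,-.1126),(.4622,-.1968)]
for t in (105,120):
  for k,d,box in zip(("round","hex","square","rect"),disc,[(262,217,300,254),(310,217,348,250),(358,214,396,247),(402,210,448,243)]):
    r=fit(im,k,d,.03,box,[0] if k=="round" else [-.6,-.3,0,.3,.6],t);print(t,k,r[0].round(4),round(r[1],3))
print("bench V",cv2.cvtColor(im,cv2.COLOR_BGR2HSV)[190:200,330:400,2].mean())
```

```text
105 round [0.4394 0.0588 0.1301] 0.924
105 hex [ 0.4473 -0.0278 -0.0362] 0.904
105 square [ 0.4551 -0.1128 -1.2478] 0.935Traceback (most recent call last):
  File "<stdin>", line 6, in <module>
  File "fit.py", line 21, in fit
    best=min((minimize(cost,[*guess,y/5],method="Nelder-Mead",options=dict(initial_simplex=[[*guess,y/5],[guess[0]+.006,guess[1],y/5],[guess[0],guess[1]+.006,y/5],[guess[0],guess[1],y/5+.04]],xatol=1e-5,fatol=1e-5)) for y in yaws),key=lambda r:r.fun)
  File "fit.py", line 21, in <genexpr>
    best=min((minimize(cost,[*guess,y/5],method="Nelder-Mead",options=dict(initial_simplex=[[*guess,y/5],[guess[0]+.006,guess[1],y/5],[guess[0],guess[1]+.006,y/5],[guess[0],guess[1],y/5+.04]],xatol=1e-5,fatol=1e-5)) for y in yaws),key=lambda r:r.fun)
              ~~~~~~~~^^^^^^^^^^^^^^^^^^^^^^^^^^^^^^^^^^^^^^^^^^^^^^^^^^^^^^^^^^^^^^^^^^^^^^^^^^^^^^^^^^^^^^^^^^^^^^^^^^^^^^^^^^^^^^^^^^^^^^^^^^^^^^^^^^^^^^^^^^^^^^^^^^^^^^^^^^^^^^^^^^^^^^^^^^^^^^^^^^^^^^^^^^^^^^^^^
    res = _minimize_neldermead(fun, x0, args, callback, bounds=bounds,
                               **options)
    fxr = func(xr)
    fx = function(np.copy(x), *(wrapper_args + args))
  File "fit.py", line 17, in cost
    q=proj(np.r_[np.c_[Q,np.full(len(Q),z0)],np.c_[Q,np.full(len(Q),z0+h)]])
  File "h.py", line 9, in proj
    m=optics.camera_model(n);return cv2.projectPoints(np.float64(P).reshape(-1,1,3),m["rvec"],m["tvec"],m["K"],None)[0].reshape(-1,2)
ValueError: time passes only in moves, steps and waits
```

```bash
sed -i 's/^def back/import functools\noptics_cm=functools.lru_cache(None)(optics.camera_model)\ndef back/; s/m=optics.camera_model(n)/m=optics_cm(n)/' h.py
python3 - <<'E'
from fit import *
im=cv2.imread("pics/top0.png")
disc=[(.44,.0567),(.4474,-.0275),(.4554,-.1126),(.4622,-.1968)]
for t in (95,120):
  for k,d,box in zip(("round","hex","square","rect"),disc,[(262,217,300,254),(310,217,348,250),(358,214,396,247),(402,210,448,243)]):
    r=fit(im,k,d,.03,box,[0] if k=="round" else [-.3,0,.3],t);print(t,k,r[0].round(4),round(r[1],3))
E
```

```text
95 round [0.4395 0.0593 0.1075] 0.932
95 hex [ 0.4474 -0.0276  0.0325] 0.873
95 square [ 0.455  -0.1124  0.3309] 0.901
95 rect [ 0.4629 -0.1972  0.1617] 0.903
120 round [0.4398 0.0578 0.0555] 0.897
120 hex [ 0.4474 -0.0277 -0.0543] 0.947
120 square [ 0.4549 -0.1132  0.3058] 0.953
120 rect [ 0.4628 -0.1976  0.1502] 0.953
```

The crop confirms the order from the end plate: round, hex, square, rect. The discs come out 85 mm apart at z=30 mm, and the pads are 84.8 mm apart, so the scale checks out. Each stub will be gripped along its own x, across the row, starting with rect.

```bash
cat > go.py <<'E'
import sys
from h import *
from scipy.spatial.transform import Rotation as R
def go(x,y,z,yaw):
    s=telemetry.sense();q=s["tcp_rot"];r=R.from_quat(q,scalar_first=True)
    d=r.inv().apply(np.array([x,y,z])-s["ee_pos"])*1000
    ty=r.apply([0,1,0]);a=np.arctan2(ty[1],ty[0])
    th=(a-yaw+np.pi/2)%np.pi-np.pi/2
    if len(sys.argv)>5: th+=float(sys.argv[5])
    tz=r.apply([0,0,1])
    print("t %.2f pos %s j6 %.2f j1 %.2f tilt %s gap %.4f | shift %s turn %.3f"%(s["clock"],s["ee_pos"].round(4),s["qpos"][5],s["qpos"][0],tz[:2].round(4),s["finger_gap"],d.round(1),th))
if __name__=="__main__": go(*map(float,sys.argv[1:5]))
E
python3 go.py .4628 -.1975 .18 .14; grep -c . go.py
```

```text
t 0.10 pos [ 0.1587 -0.5783  0.2304] j6 -0.33 j1 -0.97 tilt [-0.0006  0.0015] gap 0.0853 | shift [-394.   286.7   50.8] turn -1.443
12
```

```bash
python3 -m inch '[[[-394,287,40,-1.443,1],[-394,287,40,-1.443,1],[-394,287,40,-1.443,1],[-394,287,40,-1.443,1],[-394,287,40,-1.443,1],[-394,287,40,-1.443,1],[-394,287,40,-1.443,1],[-394,287,40,-1.443,1],[-394,287,40,-1.443,1],[-394,287,40,-1.443,1],[-394,287,40,-1.443,1],[-394,287,40,-1.443,1]]]' 40; python3 go.py .4628 -.1975 .06 .14
```

```text
clock: 1.3
ee_pos: [0.4629, -0.1968, 0.1907]
tcp_rot: [0.0, 0.755, -0.655, -0.001]
wrist_force: [-0.1, -0.1, 0.5]
finger_gap: 0.0854
finger_force: 0.0
t 1.30 pos [ 0.4629 -0.1968  0.1907] j6 0.14 j1 -0.00 tilt [-0.0014  0.0002] gap 0.0854 | shift [  0.7   0.  130.7] turn 0.001
```

```bash
python3 -m inch '[[[0.7,0,45,0,1],[0.7,0,85,0,1],[0.7,0,115,0,1],[0.7,0,131,0,1],[0.7,0,131,0,1],[0.7,0,131,0,0],[0.7,0,131,0,0],[0.7,0,131,0,0],[0.7,0,131,0,0],[0.7,0,131,0,0],[0.7,0,131,0,0],[0.7,0,131,0,0]]]' 60
python3 - <<'E'
from h import *
im=optics.grab_frame("scene");cv2.imwrite("pics/g1.png",cv2.resize(im[60:300,130:450],None,fx=2,fy=2))
E
python3 go.py .4628 -.1975 .06 .14
```

```text
clock: 2.5
ee_pos: [0.4634, -0.1984, 0.0613]
tcp_rot: [-0.0, 0.755, -0.656, 0.001]
wrist_force: [0.8, 0.4, 5.7]
finger_gap: 0.0255
finger_force: 59.2
t 2.55 pos [ 0.4635 -0.1984  0.0613] j6 0.14 j1 -0.00 tilt [ 0.0015 -0.0005] gap 0.0255 | shift [-0.9  0.5  1.3] turn 0.000
```

View pics/g1.png

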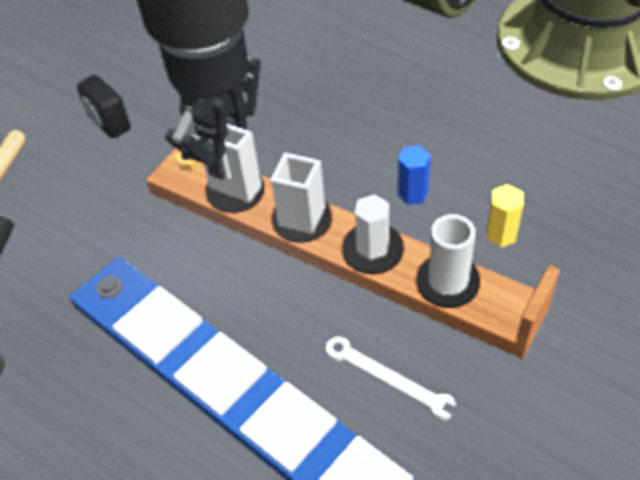

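Rect is gripped: the gap reads 25.5 mm against 26 mm. I'll lift it and carry it over.

```bash
python3 go.py .6354 -.1504 .12 -.088
```

```text
t 2.55 pos [ 0.4635 -0.1984  0.0613] j6 0.14 j1 -0.00 tilt [ 0.0015 -0.0005] gap 0.0255 | shift [ -23.4 -177.   -58.5] turn 0.228
```

```bash
python3 -m inch '[[[0,0,-20,0,0],[0,0,-45,0,0],[0,-20,-58,0.05,0],[-5,-50,-58,0.1,0],[-11,-85,-58,0.15,0],[-16,-120,-58,0.2,0],[-20,-150,-58,0.228,0],[-23,-170,-58,0.228,0],[-23.4,-177,-58,0.228,0],[-23.4,-177,-58,0.228,0],[-23.4,-177,-58,0.228,0]]]' 60; python3 go.py .6354 -.1504 .060 -.088
```

```text
clock: 3.65
ee_pos: [0.634, -0.1505, 0.1176]
tcp_rot: [-0.0, -0.675, 0.738, 0.001]
wrist_force: [-0.9, 0.7, -3.0]
finger_gap: 0.0253
finger_force: 59.6
t 3.65 pos [ 0.634  -0.1505  0.1176] j6 -0.16 j1 0.07 tilt [-0.0016  0.0003] gap 0.0253 | shift [-0.2 -1.5 57.6] turn -0.000
```

```bash
python3 -m inch '[[[-0.2,-1.5,20,0,0],[-0.2,-1.5,40,0,0],[-0.2,-1.5,51,0,0],[-0.2,-1.5,55,0,0],[-0.2,-1.5,57,0,0],[-0.2,-1.5,57.5,0,0],[-0.2,-1.5,57.5,0,0],[-0.2,-1.5,57.5,0,0]]]' 60; python3 go.py .6354 -.1504 .0593 -.088
```

```text
clock: 4.45
ee_pos: [0.6368, -0.1503, 0.0617]
tcp_rot: [0.0, -0.675, 0.738, -0.0]
wrist_force: [0.1, -0.1, -2.9]
finger_gap: 0.0257
finger_force: 59.7
t 4.45 pos [ 0.6368 -0.1503  0.0617] j6 -0.16 j1 0.07 tilt [ 0.0012 -0.    ] gap 0.0257 | shift [0.2 1.4 2.3] turn 0.000
```

```bash
python3 -m inch '[[[0,0.7,0.7,0,0],[0,0.7,1.4,0,0],[0,0.7,1.4,0,0]]]'; python3 -c "
from h import *
s=telemetry.sense();print(s['ee_pos'],s['wrist_force'])"
```

```text
clock: 4.75
ee_pos: [0.6357, -0.1502, 0.0595]
tcp_rot: [0.0, -0.675, 0.737, -0.0]
wrist_force: [0.6, 0.3, -2.5]
finger_gap: 0.0254
finger_force: 59.9
[ 0.63573384 -0.15022966  0.05945138] [ 0.63061084  0.28283097 -2.54896548]
```

```bash
python3 -m inch '[[[0,0,0.6,0,0],[0,0,1.2,0,0],[0,0,1.2,0,0]]]'; python3 -c "
from h import *
s=telemetry.sense();print(s['ee_pos'],s['wrist_force'])"
```

```text
clock: 5.05
ee_pos: [0.6358, -0.1503, 0.0593]
tcp_rot: [0.0, -0.675, 0.737, -0.0]
wrist_force: [-3.4, 1.5, 5.8]
finger_gap: 0.0255
finger_force: 60.6
[ 0.63579446 -0.15030069  0.05929406] [-3.39622337  1.46528379  5.83991854]
```

```bash
python3 -m inch '[[[0,0,0,0,0.4],[0,0,0,0,0.8],[0,0,0,0,1],[0,0,0,0,1],[0,0,0,0,1],[0,0,-15,0,1],[0,0,-40,0,1],[0,0,-75,0,1],[0,0,-110,0,1],[0,0,-110,0,1]]]'; python3 go.py .455 -.1128 .165 .30;  python3 - <<'E'
from h import *
im=optics.grab_frame("scene");cv2.imwrite("pics/p1.png",cv2.resize(im[60:300,130:450],None,fx=2,fy=2))
E
```

```text
clock: 6.05
ee_pos: [0.6382, -0.1511, 0.1768]
tcp_rot: [0.003, -0.675, 0.737, -0.005]
wrist_force: [0.2, -0.5, 0.8]
finger_gap: 0.0856
finger_force: 0.0
t 6.05 pos [ 0.6382 -0.1511  0.1768] j6 -0.16 j1 0.07 tilt [ 0.0113 -0.0022] gap 0.0856 | shift [-22.1 185.9   9.6] turn -0.388
```

View pics/p1.png

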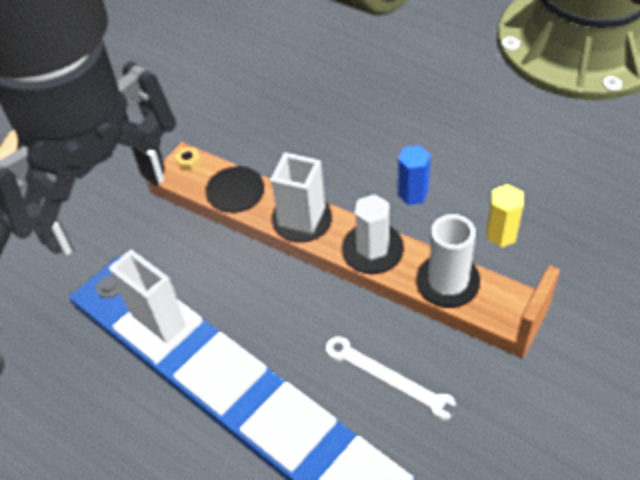

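Rect stands upright on the far pad, base about (160,335), and the other three haven't moved. Square is next.

```bash
python3 -m inch '[[[-22,186,5,-0.388,1],[-22,186,5,-0.388,1],[-22,186,5,-0.388,1],[-22,186,5,-0.388,1],[-22,186,5,-0.388,1],[-22,186,5,-0.388,1],[-22,186,5,-0.388,1]]]'; python3 go.py .455 -.1128 .054 .30
```

```text
clock: 6.8
ee_pos: [0.4528, -0.112, 0.1633]
tcp_rot: [-0.0, 0.805, -0.594, -0.0]
wrist_force: [0.3, 0.6, -0.9]
finger_gap: 0.0856
finger_force: 0.0
t 6.80 pos [ 0.4528 -0.112   0.1633] j6 0.11 j1 0.19 tilt [0.0001 0.0001] gap 0.0856 | shift [  1.4  -1.8 109.3] turn -0.000
```

```bash
python3 -m inch '[[[1,-1.5,45,0,1],[1,-1.5,80,0,1],[1,-1.5,100,0,1],[1,-1.5,109,0,1],[1,-1.5,109,0,1],[1,-1.5,109,0,0],[1,-1.5,109,0,0],[1,-1.5,109,0,0],[1,-1.5,109,0,0],[1,-1.5,109,0,0],[1,-1.5,109,0,0]]]' 60; python3 go.py .6428 -.0661 .114 -.088
```

```text
clock: 7.9
ee_pos: [0.455, -0.1125, 0.0555]
tcp_rot: [-0.001, 0.805, -0.593, 0.001]
wrist_force: [1.0, 0.7, 6.4]
finger_gap: 0.0371
finger_force: 61.0
t 7.90 pos [ 0.455  -0.1125  0.0555] j6 0.11 j1 0.19 tilt [ 0.0025 -0.    ] gap 0.0371 | shift [  11.3 -193.3  -58.1] turn 0.388
```

```bash
python3 -m inch '[[[0,0,-20,0,0],[0,0,-45,0,0],[1,-20,-58,0.05,0],[3,-50,-58,0.12,0],[5,-85,-58,0.19,0],[7,-120,-58,0.27,0],[9,-155,-58,0.34,0],[11,-180,-58,0.388,0],[11.3,-193,-58,0.388,0],[11.3,-193,-58,0.388,0],[11.3,-193,-58,0.388,0]]]' 60; python3 go.py .6428 -.0661 .052 -.088
```

```text
clock: 9.0
ee_pos: [0.6408, -0.0662, 0.1105]
tcp_rot: [-0.001, -0.675, 0.738, 0.001]
wrist_force: [0.4, -0.1, -1.8]
finger_gap: 0.0375
finger_force: 61.2
t 9.00 pos [ 0.6408 -0.0662  0.1105] j6 -0.29 j1 0.21 tilt [-0.0033  0.0002] gap 0.0375 | shift [-0.3 -2.2 58.5] turn -0.000
```

```bash
python3 -m inch '[[[-0.2,-1.3,20,0,0],[-0.2,-1.3,40,0,0],[-0.2,-1.3,52,0,0],[-0.2,-1.3,57,0,0],[-0.2,-1.3,58.5,0,0],[-0.2,-1.3,59.3,0,0],[-0.2,-1.3,59.8,0,0],[-0.2,-1.3,60.2,0,0],[-0.2,-1.3,60.2,0,0]]]' 60; python3 go.py .6428 -.0661 .0535 -.088
```

```text
clock: 9.9
ee_pos: [0.6436, -0.0662, 0.0535]
tcp_rot: [0.001, -0.675, 0.737, -0.001]
wrist_force: [-3.5, 1.0, 4.5]
finger_gap: 0.0376
finger_force: 62.0
t 9.90 pos [ 0.6436 -0.0662  0.0535] j6 -0.29 j1 0.21 tilt [ 0.0015 -0.0001] gap 0.0376 | shift [-0.   0.8  0. ] turn 0.000
```

Square is in contact with its pad, so I'll release it and go to hex.

```bash
python3 -m inch '[[[0,0,0,0,0.4],[0,0,0,0,0.8],[0,0,0,0,1],[0,0,0,0,1],[0,0,0,0,1],[0,0,-15,0,1],[0,0,-40,0,1],[0,0,-75,0,1],[0,0,-105,0,1],[0,0,-110,0,1],[0,0,-110,0,1]]]'; python3 go.py .4474 -.0277 .16 .04
```

```text
clock: 11.0
ee_pos: [0.6439, -0.0661, 0.1647]
tcp_rot: [0.002, -0.675, 0.738, -0.001]
wrist_force: [0.1, -0.2, -1.1]
finger_gap: 0.0853
finger_force: 0.0
t 11.00 pos [ 0.6439 -0.0661  0.1647] j6 -0.29 j1 0.21 tilt [0.0039 0.0006] gap 0.0853 | shift [-21.  199.2   4. ] turn -0.128
```

```bash
python3 -m inch '[[[-21,199,3,-0.128,1],[-21,199,3,-0.128,1],[-21,199,3,-0.128,1],[-21,199,3,-0.128,1],[-21,199,3,-0.128,1],[-21,199,3,-0.128,1],[-21,199,3,-0.128,1]]]'
python3 - <<'E'
from h import *
im=cv2.imread("pics/top0.png");g=cv2.resize(im[217:250,310:348,1],None,fx=8,fy=8,interpolation=cv2.INTER_CUBIC)
for t in(150,165,180):
    c=max(cv2.findContours((g>t).astype(np.uint8),0,2)[0],key=cv2.contourArea).reshape(-1,2)
    w=back((c+.5)/8-.5+[310,217],.09);w-=w.mean(0);a=np.deg2rad(np.arange(-30,30,1))
    wid=[np.ptp(w@[np.cos(b),np.sin(b)]) for b in a];wid=np.array(wid)
    # total over 3 flat pairs
    tot=sum(np.array([np.ptp(w@[np.cos(b+k),np.sin(b+k)]) for b in a]) for k in(0,np.pi/3,2*np.pi/3))
    print(t,a[tot.argmin()],tot.min()/3)
E
python3 go.py .4474 -.0277 .05 .04
```

```text
clock: 11.7
ee_pos: [0.4471, -0.0277, 0.1586]
tcp_rot: [0.0, 0.721, -0.693, -0.0]
wrist_force: [0.3, 0.9, -0.7]
finger_gap: 0.0849
finger_force: 0.0
150 -0.08726646259971647 0.02973679285852142
165 -0.06981317007977318 0.028718039268878698
180 -0.06981317007977318 0.026761765802348958
t 11.70 pos [ 0.4471 -0.0277  0.1586] j6 -0.35 j1 0.39 tilt [-0.0008 -0.0001] gap 0.0849 | shift [  0.   -0.4 108.6] turn -0.000
```

```bash
python3 -m inch '[[[0,0,45,0.1,1],[0,0,80,0.1,1],[0,0,100,0.1,1],[0,0,109,0.1,1],[0,0,109,0.1,1],[0,0,109,0.1,0],[0,0,109,0.1,0],[0,0,109,0.1,0],[0,0,109,0.1,0],[0,0,109,0.1,0],[0,0,109,0.1,0]]]' 60; python3 go.py .6503 .0185 .114 -.088
```

```text
clock: 12.8
ee_pos: [0.4475, -0.0276, 0.0511]
tcp_rot: [0.001, -0.686, 0.728, -0.001]
wrist_force: [0.7, 0.8, 5.9]
finger_gap: 0.0293
finger_force: 60.0
t 12.80 pos [ 0.4475 -0.0276  0.0511] j6 -0.45 j1 0.39 tilt [0.0022 0.0004] gap 0.0293 | shift [ -58.1 -199.8  -62.5] turn 0.028
```

```bash
python3 -m inch '[[[0,0,-20,0,0],[0,0,-45,0,0],[-6,-20,-58,0.01,0],[-15,-50,-58,0.028,0],[-25,-85,-58,0.028,0],[-36,-125,-58,0.028,0],[-47,-160,-58,0.028,0],[-56,-188,-58,0.028,0],[-58,-200,-58,0.028,0],[-58,-200,-58,0.028,0],[-58,-200,-58,0.028,0]]]' 60; python3 go.py .6503 .0185 .0491 -.088
```

```text
clock: 13.9
ee_pos: [0.6488, 0.0181, 0.1063]
tcp_rot: [-0.001, -0.675, 0.738, 0.001]
wrist_force: [0.6, -0.7, -2.7]
finger_gap: 0.0289
finger_force: 60.5
t 13.90 pos [0.6488 0.0181 0.1063] j6 -0.42 j1 0.33 tilt [-0.0033 -0.0002] gap 0.0289 | shift [-0.6 -1.7 57.1] turn -0.000
```

```bash
python3 -m inch '[[[-0.4,-0.9,20,0,0],[-0.4,-0.9,40,0,0],[-0.4,-0.9,52,0,0],[-0.4,-0.9,57,0,0],[-0.4,-0.9,58.5,0,0],[-0.4,-0.9,59.3,0,0],[-0.4,-0.9,59.8,0,0],[-0.4,-0.9,60.2,0,0],[-0.4,-0.9,60.2,0,0]]]' 60; python3 go.py .6503 .0185 .0491 -.088
```

```text
clock: 14.8
ee_pos: [0.6513, 0.0185, 0.0492]
tcp_rot: [0.001, -0.675, 0.737, -0.0]
wrist_force: [-1.1, 0.4, 1.5]
finger_gap: 0.0293
finger_force: 61.0
t 14.80 pos [0.6513 0.0185 0.0492] j6 -0.42 j1 0.34 tilt [0.0015 0.0001] gap 0.0293 | shift [0.1 1.  0.1] turn 0.000
```

```bash
python3 -m inch '[[[0,0,0,0,0.4],[0,0,0,0,0.8],[0,0,0,0,1],[0,0,0,0,1],[0,0,0,0,1],[0,0,-15,0,1],[0,0,-40,0,1],[0,0,-75,0,1],[0,0,-105,0,1],[0,0,-115,0,1],[0,0,-115,0,1]]]'; python3 go.py .4397 .0578 .16 .09
```

```text
clock: 15.9
ee_pos: [0.6518, 0.0186, 0.1661]
tcp_rot: [0.002, -0.675, 0.738, -0.001]
wrist_force: [-0.2, 0.0, 0.6]
finger_gap: 0.0852
finger_force: 0.0
t 15.90 pos [0.6518 0.0186 0.1661] j6 -0.42 j1 0.33 tilt [0.0047 0.0011] gap 0.0852 | shift [-20.4 214.7   5.2] turn -0.178
```

```bash
python3 -m inch '[[[-20.4,214.7,3,-0.178,1],[-20.4,214.7,3,-0.178,1],[-20.4,214.7,3,-0.178,1],[-20.4,214.7,3,-0.178,1],[-20.4,214.7,3,-0.178,1],[-20.4,214.7,3,-0.178,1],[-20.4,214.7,3,-0.178,1],[-20.4,214.7,3,-0.178,1]]]'
python3 - <<'E'
from h import *
print(back([(273,294),(336,293)],.06))
im=optics.grab_frame("scene");cv2.imwrite("pics/p3.png",cv2.resize(im[60:360,130:450],None,fx=2,fy=2))
E
python3 go.py .4397 .0578 .056 .09
```

```text
clock: 16.7
ee_pos: [0.439, 0.0575, 0.1591]
tcp_rot: [0.001, 0.738, -0.675, -0.0]
wrist_force: [0.5, 0.0, 0.1]
finger_gap: 0.0854
finger_force: 0.0
[[ 0.33946626  0.06517151]
 [ 0.34349482 -0.04501282]]
t 16.75 pos [0.4391 0.0574 0.1591] j6 -0.50 j1 0.59 tilt [-0.0015 -0.0008] gap 0.0854 | shift [ -0.4  -0.8 103.1] turn -0.001
```

View pics/p3.png

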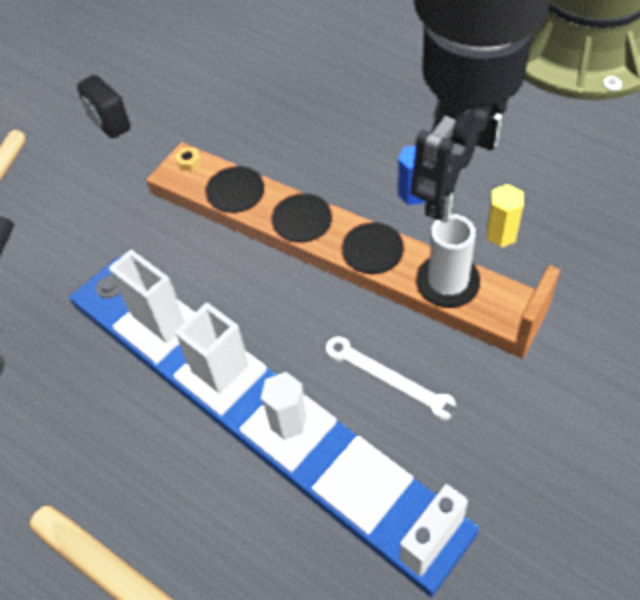

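Rect, square and hex stand on their pads with bases near (160,335), (218,378) and (288,430). Round is still on the rack at (450,255) under the gripper. The look-alikes haven't been touched.

```bash
python3 -m inch '[[[-0.4,-0.8,45,0,1],[-0.4,-0.8,75,0,1],[-0.4,-0.8,95,0,1],[-0.4,-0.8,103,0,1],[-0.4,-0.8,103,0,1],[-0.4,-0.8,103,0,0],[-0.4,-0.8,103,0,0],[-0.4,-0.8,103,0,0],[-0.4,-0.8,103,0,0],[-0.4,-0.8,103,0,0],[-0.4,-0.8,103,0,0]]]' 60; python3 go.py .6578 .103 .115 -.088
```

```text
clock: 17.85
ee_pos: [0.4403, 0.0584, 0.0582]
tcp_rot: [-0.001, 0.738, -0.674, 0.001]
wrist_force: [-0.3, 1.7, 5.8]
finger_gap: 0.0384
finger_force: 60.3
t 17.85 pos [0.4403 0.0584 0.0582] j6 -0.50 j1 0.59 tilt [0.0023 0.0008] gap 0.0384 | shift [ -24.8 -220.8  -56.3] turn 0.178
```

```bash
python3 -m inch '[[[0,0,-20,0,0],[0,0,-45,0,0],[-2,-20,-58,0.03,0],[-6,-50,-58,0.07,0],[-10,-85,-58,0.11,0],[-15,-125,-58,0.15,0],[-20,-165,-58,0.178,0],[-23,-200,-58,0.178,0],[-25,-221,-58,0.178,0],[-25,-221,-58,0.178,0],[-25,-221,-58,0.178,0]]]' 60; python3 go.py .6578 .103 .0562 -.088
```

```text
clock: 18.95
ee_pos: [0.6567, 0.1028, 0.1128]
tcp_rot: [-0.001, -0.675, 0.738, 0.001]
wrist_force: [0.3, -0.4, -1.7]
finger_gap: 0.0385
finger_force: 61.2
t 18.95 pos [0.6567 0.1028 0.1128] j6 -0.54 j1 0.45 tilt [-0.0033 -0.0006] gap 0.0385 | shift [-0.4 -1.3 56.6] turn -0.000
```

```bash
python3 -m inch '[[[-0.2,-0.5,20,0,0],[-0.2,-0.5,40,0,0],[-0.2,-0.5,52,0,0],[-0.2,-0.5,57,0,0],[-0.2,-0.5,58.5,0,0],[-0.2,-0.5,59.3,0,0],[-0.2,-0.5,59.8,0,0],[-0.2,-0.5,60.2,0,0],[-0.2,-0.5,60.2,0,0]]]' 60; python3 go.py .6578 .103 .0562 -.088
```

```text
clock: 19.85
ee_pos: [0.6583, 0.1032, 0.0562]
tcp_rot: [0.001, -0.675, 0.737, -0.0]
wrist_force: [-2.7, -0.5, 5.6]
finger_gap: 0.0384
finger_force: 61.9
t 19.85 pos [0.6583 0.1032 0.0562] j6 -0.54 j1 0.46 tilt [0.0016 0.0003] gap 0.0384 | shift [0.2 0.5 0. ] turn 0.000
```

Round is in contact. I'll release it, rise, and move back towards the robot so the top camera has a clear view.

```bash
python3 -m inch '[[[0,0,0,0,0.4],[0,0,0,0,0.8],[0,0,0,0,1],[0,0,0,0,1],[0,0,0,0,1],[0,0,-15,0,1],[0,0,-40,0,1],[0,0,-75,0,1],[0,0,-105,0,1],[0,0,-125,0,1],[0,0,-125,0,1]]]'; python3 -m inch '[[[0,50,-20,0,1],[0,100,-20,0,1],[0,150,-20,0,1],[0,200,-20,0,1],[0,240,-20,0,1],[0,240,-20,0,1],[0,240,-20,0,1]]]'
python3 - <<'E'
from fit import *
im=optics.grab_frame("top");cv2.imwrite("pics/top1.png",im)
cv2.imwrite("pics/c2.png",cv2.resize(im[80:180,195:460],None,fx=3,fy=3,interpolation=cv2.INTER_CUBIC))
im2=optics.grab_frame("scene");cv2.imwrite("pics/s2.png",im2)
E
```

```text
clock: 20.95
ee_pos: [0.6595, 0.1031, 0.1857]
tcp_rot: [0.004, -0.675, 0.738, -0.002]
wrist_force: [-1.1, 0.6, 0.6]
finger_gap: 0.0855
finger_force: 0.0
clock: 21.65
ee_pos: [0.4184, 0.1244, 0.2009]
tcp_rot: [0.002, -0.676, 0.737, 0.0]
wrist_force: [0.4, 0.1, 0.4]
finger_gap: 0.0855
finger_force: 0.0
```

View pics/c2.png

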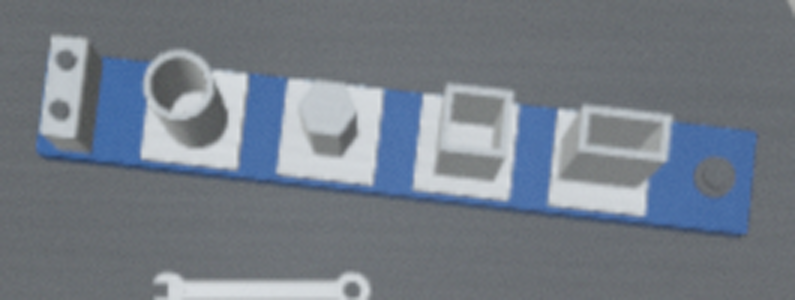

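View pics/s2.png

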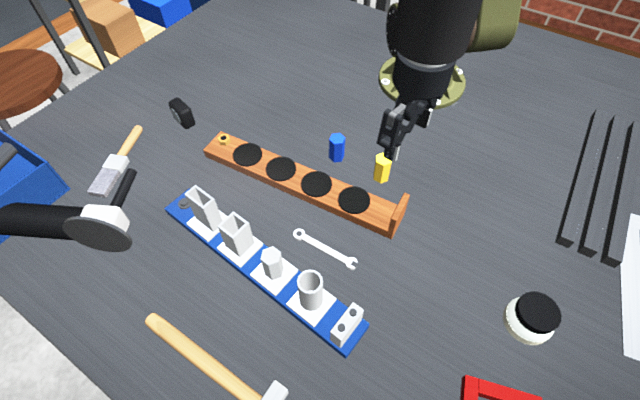

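Order is right and all four stand upright. Now a numeric check that each one is centred on its pad, from the top-face centres in the crop: (180,85), (329,111), (478,118) and (624,134).

Run:
```python
from h import *
pads=np.array([(.6578,.103),(.6503,.0185),(.6428,-.0661),(.6354,-.1504)])
a=-.088;r=np.array([[np.cos(a),np.sin(a)],[-np.sin(a),np.cos(a)]])
for p,c,z in zip(pads,[(180,85),(329,111),(478,118),(624,134)],(.103,.088,.098,.108)):
    w=back([((c[0]+.5)/3-.5+195,(c[1]+.5)/3-.5+80)],z)[0]; print(((w-p)@r.T*1000).round(1))
```

```text
[-1.4 -2.5]
[-2.7 -1.5]
[ 0.4 -1.5]
[-1.9  1.6]
```

```bash
python3 -c "
from station import order
print(order.job_done())"
```

```text
the job is handed in; nothing more can be done
None
```

All four stubs stand upright and released on the jig pads in order from the stop (round, hex, square, rect), each within about 3 mm of its pad centre, and the job was handed in at about 22 s; no verdict came back.

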